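Tip a tray of Petri dishes into a row along its fence

TASK

Take the marker pen out of the steel tray and lay it on the bench clear of the tray, and put the two Petri dishes that stand on the bench flat into the tray beside the other two. Then raise the tray by its handle so that it tips towards the fence and all four dishes slide down into a single row, every one up against the fence, and set the tray back down flat where it stood, with the dishes still in their row. Keep the dishes the right way up and leave everything else on the bench where it is.

Things in the scene. Friction and masses are not known exactly. Their poses are not given: they have to be found in the camera images.
- tray: Loose steel tray, 250 mm (its x) by 380 mm (its y), 0.55 kg (+-20 %), flat on the bench; origin at the centre of its underside, z up. Floor 6 mm thick. Fence: the taller wall along the whole -x side, towards the robot (tray yaw within 0.35 rad). The other sides have low lips 16 mm high over the bench, inner faces at x = +120 and y = +-185 mm. Handle on the far, +x side
- tray_handle (a point): Middle of the handle's grip, on its axis: a round steel bar 12 mm thick and 120 mm long, parallel to the fence (tray's y), on a sloping leg at each end, beyond the lip opposite the fence; at x = +150, y = 0, z = 55 mm in the tray's frame, with free bench below. The bar can turn between the fingers. Raising it pivots the tray on the lower outer edge of the fence side. Equipment up to 155 mm high stands 100 mm or more beyond the bar
- tray_fence (a point): Foot of the fence's inner face, at mid length: x = -119, y = 0, z = 6 mm (floor level) in the tray's frame. The fence rises 28 mm over the bench and is 6 mm thick; the outer lower edge on which the tray pivots is at x = -125, z = 0. Dishes need a free stretch of fence each: one that comes down behind two others may stay wedged there
- dish0: Closed Petri dish, a rigid disc 60 mm in diameter and 15 mm high with a clear lid and a beige filling, 30 g; origin at the centre of its underside, z up. It begins to slide on the tray's floor at a slope of 11 to 17 degrees. It starts in the tray, in the half towards the handle
- dish1: Closed Petri dish, a rigid disc 60 mm in diameter and 15 mm high with a clear lid and a beige filling, 30 g; origin at the centre of its underside, z up. It begins to slide on the tray's floor at a slope of 11 to 17 degrees. It starts in the tray, in the half towards the handle
- dish2: Closed Petri dish, a rigid disc 60 mm in diameter and 15 mm high with a clear lid and a beige filling, 30 g; origin at the centre of its underside, z up. It begins to slide on the tray's floor at a slope of 11 to 17 degrees. It starts on the bench, to the left or the right of the tray, next to bystanders. All four dishes are alike
- dish3: Closed Petri dish, a rigid disc 60 mm in diameter and 15 mm high with a clear lid and a beige filling, 30 g; origin at the centre of its underside, z up. It begins to slide on the tray's floor at a slope of 11 to 17 degrees. It starts on the bench, to the left or the right of the tray, next to bystanders. All four dishes are alike
- marker: Flat-sided marker pen, white with a black cap, 140 mm (its x) by 22 mm (y) by 16 mm high, 25 g; origin at the centre of its underside. It starts lying in the tray, roughly along the fence and a few centimetres from it
- bottle: Bystander: white bottle with a green screw cap, 66 mm in diameter, 118 mm high, standing; origin at the centre of its underside
- jar: Bystander: clear jar with a white lid, 64 mm in diameter, 75 mm high; origin at the centre of its underside
- tube_rack: Bystander: white tube rack, 90 mm (x) by 210 mm (y), 90 mm high with its tubes; origin at the centre of its underside
- slide_box: Bystander: black slide box, 80 mm (x) by 100 mm (y), 34 mm high; origin at the centre of its underside
- beaker: Bystander: glass beaker 72 mm in diameter, 100 mm high, with tools standing in it up to 185 mm; origin at the centre of its underside
- tissue_box: Bystander: cardboard box 95 mm (x) by 190 mm (y), 70 mm high; origin at the centre of its underside
- timer: Bystander: white bench timer, 66 mm square, 20 mm high; origin at the centre of its underside

How it is judged (in metres and radians):
On the way, in this order (a step that is already met when the one before it is completed fails the run):
1. The marker is out of the tray and all four dishes lie flat on the tray's floor, the tray still flat ((x of marker in the frame of tray above 0.14 m or x of marker in the frame of tray below -0.14 m or y of marker in the frame of tray above 0.204 m or y of marker in the frame of tray below -0.204 m) and x of dish0 in the frame of tray between -0.1 and 0.1 m and y of dish0 in the frame of tray between -0.175 and 0.175 m and z of each of dish0, dish1, dish2, dish3 in the frame of tray below 0.01 m and x of dish1 in the frame of tray between -0.1 and 0.1 m and y of dish1 in the frame of tray between -0.175 and 0.175 m and x of dish2 in the frame of tray between -0.1 and 0.1 m and y of dish2 in the frame of tray between -0.175 and 0.175 m and x of dish3 in the frame of tray between -0.1 and 0.1 m and y of dish3 in the frame of tray between -0.175 and 0.175 m and angle between tray's own z axis and vertical below 0.05 rad), for 0.1 s.
2. The tray is tipped by at least 8 degrees, all four dishes in it (angle between tray's own z axis and vertical above 0.14 rad and x of dish0 in the frame of tray between -0.1 and 0.1 m and y of dish0 in the frame of tray between -0.175 and 0.175 m and z of each of dish0, dish1, dish2, dish3 in the frame of tray below 0.01 m and x of dish1 in the frame of tray between -0.1 and 0.1 m and y of dish1 in the frame of tray between -0.175 and 0.175 m and x of dish2 in the frame of tray between -0.1 and 0.1 m and y of dish2 in the frame of tray between -0.175 and 0.175 m and x of dish3 in the frame of tray between -0.1 and 0.1 m and y of dish3 in the frame of tray between -0.175 and 0.175 m).
3. All four dishes have slid into a row against the fence (x of dish0 in the frame of tray between -0.1 and -0.084 m and x of dish1 in the frame of tray between -0.1 and -0.084 m and x of dish2 in the frame of tray between -0.1 and -0.084 m and x of dish3 in the frame of tray between -0.1 and -0.084 m and x of each of dish0, dish1, dish2, dish3 in the frame of tray below 0.1 m and y of dish0 in the frame of tray between -0.175 and 0.175 m and z of each of dish0, dish1, dish2, dish3 in the frame of tray below 0.01 m and y of dish1 in the frame of tray between -0.175 and 0.175 m and y of dish2 in the frame of tray between -0.175 and 0.175 m and y of dish3 in the frame of tray between -0.175 and 0.175 m), for 0.1 s.
At the end, for the whole second after the job is handed in: The tray lies flat on the bench (within 2 degrees) no more than 60 mm from where it stood; all four dishes lie flat on its floor with their rims within 5 mm of the fence; the marker lies level on the bench, outside the tray and not touching it; all at rest and released (all of step 3 and angle between tray's own z axis and vertical below 0.03 rad and height (world z) of tray below 0.004 m and distance of tray from where it was at the start of the episode below 0.06 m and linear speed of each of tray, dish0, dish1, dish2, dish3, marker below 0.02 m/s and (x of marker in the frame of tray above 0.14 m or x of marker in the frame of tray below -0.14 m or y of marker in the frame of tray above 0.204 m or y of marker in the frame of tray below -0.204 m) and height (world z) of marker below 0.02 m and angle between marker's own x axis and vertical between 1.5 and 1.64 rad and contact force between marker and tray below 0.05 N).
It fails at once if a dish was turned over or stood on edge (more than 57 degrees from level) (angle between any of dish0, dish1, dish2, dish3's own z axis and vertical above 1 rad).
It fails at once if a bystander was pushed more than 30 mm or knocked over (distance of any of bottle, jar, tube_rack, slide_box, beaker, tissue_box, timer from where it was at the start of the episode above 0.03 m or angle between any of bottle, jar, tube_rack, slide_box, beaker, tissue_box, timer's own z axis and vertical above 0.5 rad).
It also fails if it takes over 72 s, if anything falls off the work surface, if the arm or the gripper's body presses on something with over 40 N, if the wrist force passes 120 N, or if a joint passes its speed limit or range.

ROBOT

A 6-joint arm with a two-finger parallel gripper is mounted at the origin on the work surface. World frame = base frame: x ahead of the robot, y to its left, z up, the work surface at z = 0. Lengths are in m, angles in degrees, forces in N, time in s.
With the tool pointing down it reaches from about 0.4 to 0.825 m from the base axis. Payload 7 kg.
Tool frame: the origin (TCP) lies between the finger pads; the fingertips stand 14 mm ahead of it and the grasp point (between the pads) lies 5 mm behind it (r.tips_ahead is the distance from the TCP to the fingertips, in m); z points along the fingers, y is the direction in which the jaws open and shut (so a half turn about z gives the same grasp; the last joint's range is limited). The gripper opens to 88 mm and grips with 3 to 60 N. Pads are 19 mm wide; open, the fingers measure 130 mm over their backs; the gripper's body (78 mm by 193 mm) begins 47 mm behind the grasp point.
Start: joints at [16.507, 20.546, 0.682, 0, -70.136, -16.507], TCP at [0.675, -0, 0.241] pointing down, gripper open.
Joint ranges: [-176.03, 176.03], [-82.01, 121.73], [-58.28, 71.71], [-173.87, 95.51], [-174.79, -0.11], [-173.66, 173.66]. Speed limits (degrees/s): [136.94, 136.94, 172.46, 180, 180, 180].

INTERFACE

Orientations are given as [roll, pitch, yaw] about the fixed x, y, z axes, in that order (R = Rz(yaw) Ry(pitch) Rx(roll)).
In Python, from plant import r gives the robot as it stands.
- The arm moves only by the tool apply_moves, never from a script. Its arguments are lists of equal length, an entry for each row: "slide": the shift along the tool's x, y, z as a fraction of full scale, a list of three; "turn": the turn, a rotation vector about the tool's x, y, z as a fraction of full scale, a list of three; "jaw": the closure, from 0 (fully open) to 1 (shut). In form: {"slide": [[dx, dy, dz], ...], "turn": [[wx, wy, wz], ...], "jaw": [jaw, ...]}. A call has 1 to 8 rows; each row shifts and turns the commanded pose from where the row before left it, along the tool's axes as they then stand; what a row does not reach is not made up. Full scale, the value 1, is 0.1 m for a shift and 1.5 rad for a turn. A row lasts 1/10 s, in which the tool goes at most 50 mm and 8.59 degrees, less where a joint would pass 70% of its speed; a pose out of reach is approached as far as the arm can. A call with a number of a shift or a turn outside -1 to 1 is refused whole. A call with a gripper value outside its range is refused whole. The fingers move at their own pace and stop on an object; "newtons" is the grip in N (left out, the last holds). Time passes only in rows, so rows that do not move let the fingers close. It gives the time, the measured TCP pose, the force and the opening at its end, in the units of the state.
- r.get_state(): the state, without advancing time (a new reading comes with each control period).
- r.capture(name): name is "scene" or "side" or "wrist"; returns a dict with "pixels" (400x640x3 uint8, blue, green, red), "depth" (400x640 float32, m along the optical axis (not along the pixel's ray), 0 where there is no reading), "fx", "fy", "cx", "cy" (pixels), "rvec" (rotation vector, rad) and "tvec" (3), from world to camera coordinates, as OpenCV has them. Camera axes: x right, y down, z forward; pixel columns grow to the right and rows downward; lengths in m; the calibration is good to about 2 mm. The wrist camera is an equidistant fisheye: a pixel r from the principal point sees the ray r / f radians off the axis. A picture is of the moment at which its call begins.
- r.close_job(): hands the job in, once; it reports no verdict.
The state is a dict: "time_s": time; "joints": joint angles; "qd": joint speeds; "joint_torque": joint torques, N m; "tcp_pos": TCP position; "eef_rot": TCP orientation; "contact_force": force on the tool from outside, world axes, zero at the start; "moment": the same for the moment, N m; "gripper_width": finger opening in m.
Only numpy, scipy, OpenCV 4.12 (cv2) and the standard library are available. Lean on these libraries where they do the work, as an engineer would, in place of code of your own. Each camera call takes 0.05 s, during which the arm holds its last target.

## Working session

There is one attempt and no reset: what is moved stays moved. The work goes in short steps, Python scripts to look and compute and a tool call to move; the robot and the scene stay as the last step left them, time stands still between calls to the robot, and variables do not carry over. Pictures are saved under pics/ and viewed, and the job is handed in when it is done.

Besides the shell and the picture viewer there is one more tool, called as a command line: name --argument value ..., lists and objects as JSON in quotes. apply_moves: Moves the arm, as the interface text tells. Shift numbers are shares of 0.1 m and turn numbers shares of 1.5 rad, none past 1 either way. Its arguments: {"type":"object","properties":{"slide":{"type":"array"},"turn":{"type":"array"},"jaw":{"type":"array"},"newtons":{"type":"number"}},"required":["slide","turn","jaw"]}

```bash
ls; mkdir -p pics; python3 - <<'E'
from plant import r
import cv2,numpy as np,pickle
print(r.get_state())
for n in("scene","side"):
    c=r.capture(n);cv2.imwrite(f"pics/{n}0.png",c["pixels"]);pickle.dump(c,open(f"{n}0.pkl","wb"))
    print(n,c["fx"],c["fy"],c["cx"],c["cy"],c["rvec"],c["tvec"])
E
```

```text
pics
{'time_s': 0.0, 'joints': array([ 1.65067376e+01,  2.05909377e+01,  6.32808742e-01, -2.16525060e-02,
       -7.01349710e+01, -1.65079053e+01]), 'qd': array([-0.00106682, -0.01702783,  0.01770221,  0.04590903, -0.01204496,
       -0.07124649]), 'joint_torque': array([-8.00930356e-04, -5.82726967e+01,  2.93058443e+01,  6.99745238e+00,
        6.93249181e-03, -2.06530804e-04]), 'tcp_pos': array([ 6.74525161e-01, -1.98693182e-05,  2.39616127e-01]), 'eef_rot': array([ 1.79904953e+02, -6.94130750e-03, -9.00085361e+01]), 'contact_force': array([ 0.39431114, -0.34462332, -0.40609604]), 'moment': array([0.05415057, 0.03046281, 0.00239309]), 'gripper_width': 0.08741996547276484}
scene 500.17245394708993 500.17245394708993 315.3418554797536 198.19315891635918 [ 1.50366525  2.00744242 -0.90487017] [ 0.13223328 -0.27029459  1.7555483 ]
side 509.6191991099951 509.6191991099951 318.6221835083607 206.2349850443059 [ 0.38289338 -2.65895753  1.35492544] [0.47916645 0.12635577 1.36666266]
```

View pics/scene0.png

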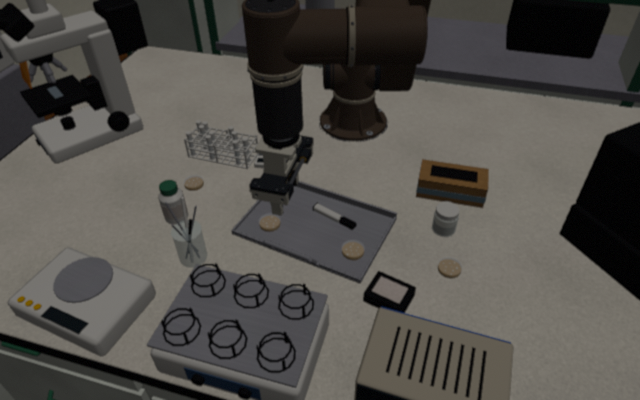

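View pics/side0.png

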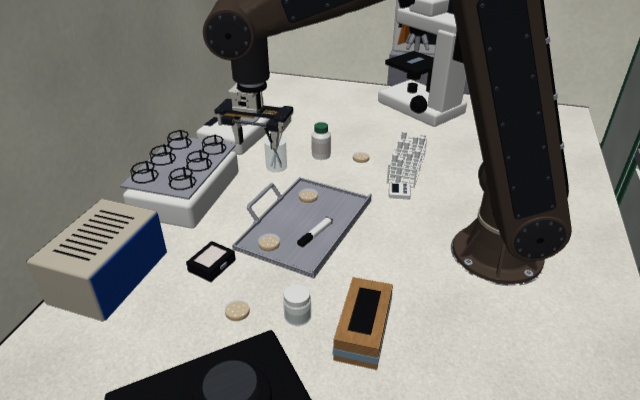

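```bash
cat > h.py <<'E'
import cv2,numpy as np
def pose(c):
    R,_=cv2.Rodrigues(np.array(c["rvec"],float)); return R,np.array(c["tvec"],float)
def px2w(c,u,v,z):
    R,t=pose(c); d=R.T@np.array([(u-c["cx"])/c["fx"],(v-c["cy"])/c["fy"],1]); o=-R.T@t
    return o+d*(z-o[2])/d[2]
def w2px(c,P):
    R,t=pose(c);p=R@np.array(P)+t;return c["fx"]*p[0]/p[2]+c["cx"],c["fy"]*p[1]/p[2]+c["cy"]
def topdown(c,z,x0,x1,y0,y1,s):
    # image: up = +x, left = +y ; s px per m
    W=int((y1-y0)*s);H=int((x1-x0)*s)
    cs=[(x1,y1,0,0),(x1,y0,W,0),(x0,y0,W,H),(x0,y1,0,H)]
    src=np.float32([w2px(c,(a,b,z)) for a,b,_,_ in cs]);dst=np.float32([(e,f) for *_,e,f in cs])
    M=cv2.getPerspectiveTransform(src,dst)
    return cv2.warpPerspective(c["pixels"],M,(W,H),flags=cv2.INTER_CUBIC)
def grid(im,x0,x1,y0,y1,s,step=.1):
    for x in np.arange(np.ceil(x0/step)*step,x1,step):
        v=int((x1-x)*s);cv2.line(im,(0,v),(im.shape[1],v),(0,255,255),1);cv2.putText(im,f"{x:.2f}",(2,v-2),0,.4,(0,0,255),1)
    for y in np.arange(np.ceil(y0/step)*step,y1,step):
        u=int((y1-y)*s);cv2.line(im,(u,0),(u,im.shape[0]),(0,255,255),1);cv2.putText(im,f"{y:.2f}",(u+2,10),0,.4,(0,0,255),1)
    return im
E
python3 - <<'E'
import pickle,cv2
from h import *
for n in("scene","side"):
    c=pickle.load(open(n+"0.pkl","rb"));c["pixels"]=cv2.convertScaleAbs(c["pixels"],alpha=1.5 if n=="scene" else 1)
    a=(.3,1.0,-.5,.5,800)
    cv2.imwrite(f"pics/td_{n}.png",grid(topdown(c,.0,*a),*a))
E
```

```text
(no output)
```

View pics/td_scene.png

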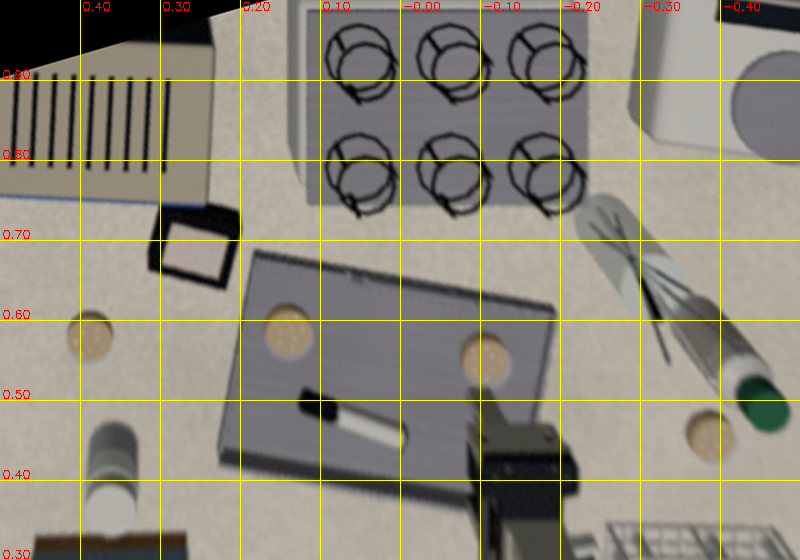

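View pics/td_side.png

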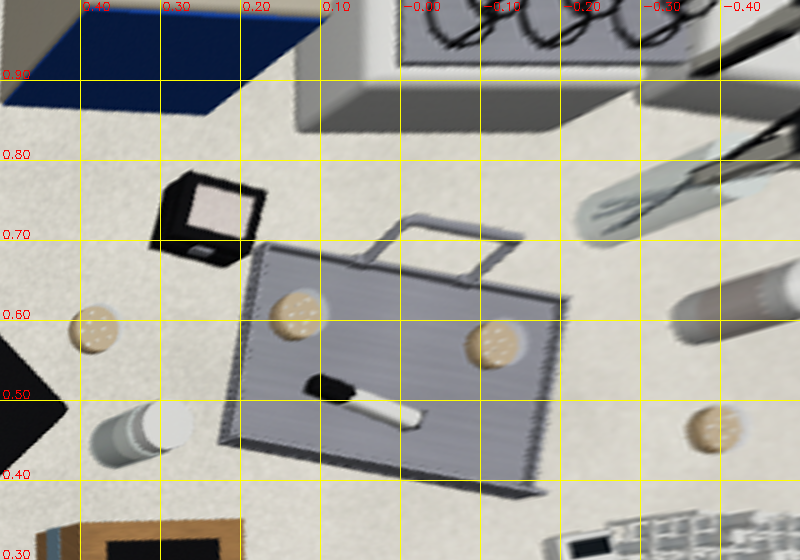

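```bash
python3 - <<'E'
import pickle,cv2
from h import *
for n in("scene","side"):
    c=pickle.load(open(n+"0.pkl","rb"));c["pixels"]=cv2.convertScaleAbs(c["pixels"],alpha=1.5 if n=="scene" else 1)
    a=(.37,.75,-.23,.25,1560)
    cv2.imwrite(f"pics/td2_{n}.png",grid(topdown(c,.016,*a),*a,step=.02))
E
```

```text
(no output)
```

View pics/td2_scene.png

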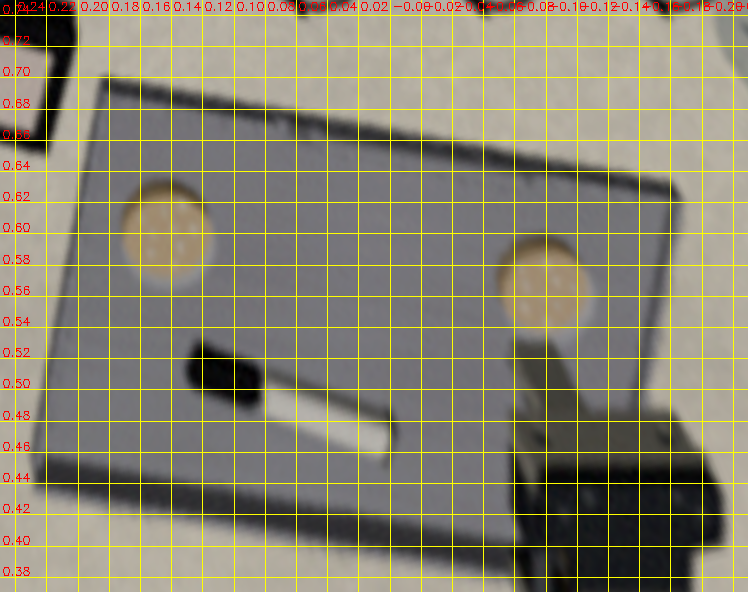

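View pics/td2_side.png

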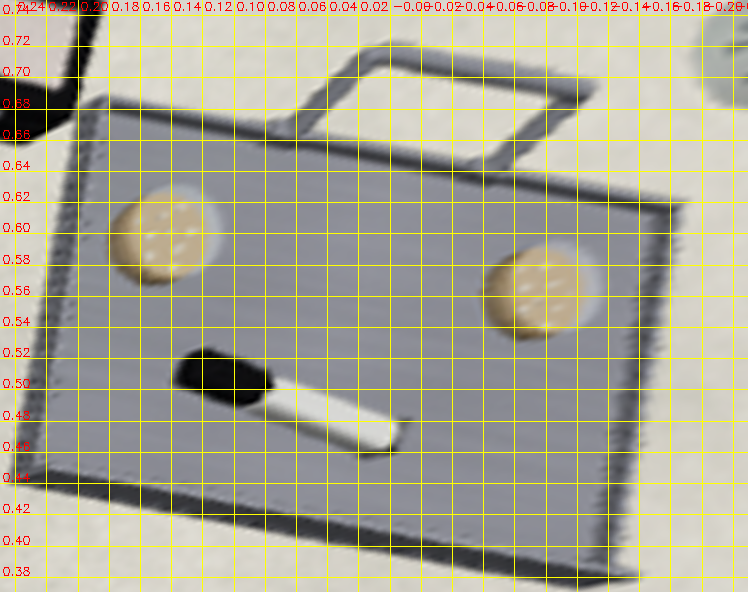

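```bash
cat > ov.py <<'E'
import pickle,cv2,sys
from h import *
def Tw(p,cx,cy,yaw):
    c,s=np.cos(yaw),np.sin(yaw);return np.array([cx+c*p[0]-s*p[1],cy+s*p[0]+c*p[1],p[2]])
def overlay(c,out,cx,cy,yaw,dishes=(),k=3,roi=None,extra=()):
    im=cv2.resize(c["pixels"],None,fx=k,fy=k,interpolation=cv2.INTER_CUBIC)
    def L(pts,col,closed=True):
        q=np.array([[(a+.5)*k-.5 for a in w2px(c,p)] for p in pts])
        cv2.polylines(im,[np.round(q*16).astype(np.int32)],closed,col,1,cv2.LINE_AA,4)
    T=lambda x,y,z:Tw((x,y,z),cx,cy,yaw)
    L([T(-.125,-.19,0),T(.125,-.19,0),T(.125,.19,0),T(-.125,.19,0)],(0,0,255))
    L([T(-.125,-.19,.016),T(.125,-.19,.016),T(.125,.19,.016),T(-.125,.19,.016)],(0,255,0))
    L([T(-.125,-.19,.028),T(-.125,.19,.028),T(-.119,.19,.028),T(-.119,-.19,.028)],(255,255,0))
    L([T(.15,-.06,.055),T(.15,.06,.055)],(255,0,255),False)
    for x,y,z in dishes:
        a=np.linspace(0,2*np.pi,60)
        for h,col in((0,(0,0,255)),(.015,(0,255,0))):L([(x+.03*np.cos(t),y+.03*np.sin(t),z+h) for t in a],col)
    for e in extra:L(e,(0,255,255))
    if roi: u0,v0,u1,v1=[int(k*a) for a in roi];im=im[v0:v1,u0:u1]
    cv2.imwrite(out,im)
E
python3 - <<'E'
from ov import *
D=[(.582,.388,0),(.458,-.39,0),(.597,.145,.006),(.563,-.1,.006)]
for n,roi in(("scene",(215,165,475,300)),("side",(215,145,400,285))):
    c=pickle.load(open(n+"0.pkl","rb"));c["pixels"]=cv2.convertScaleAbs(c["pixels"],alpha=1.5 if n=="scene" else 1)
    overlay(c,f"pics/ov_{n}.png",.530,.0237,-.1825,D,k=3 if n=="scene" else 4,roi=roi)
E
```

```text
(no output)
```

View pics/ov_scene.png

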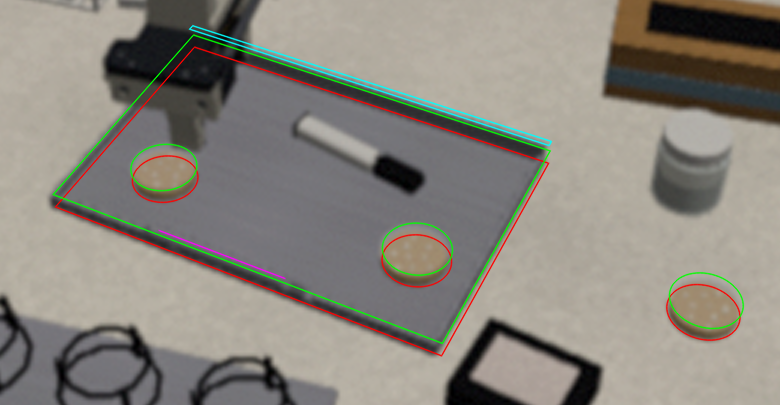

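View pics/ov_side.png

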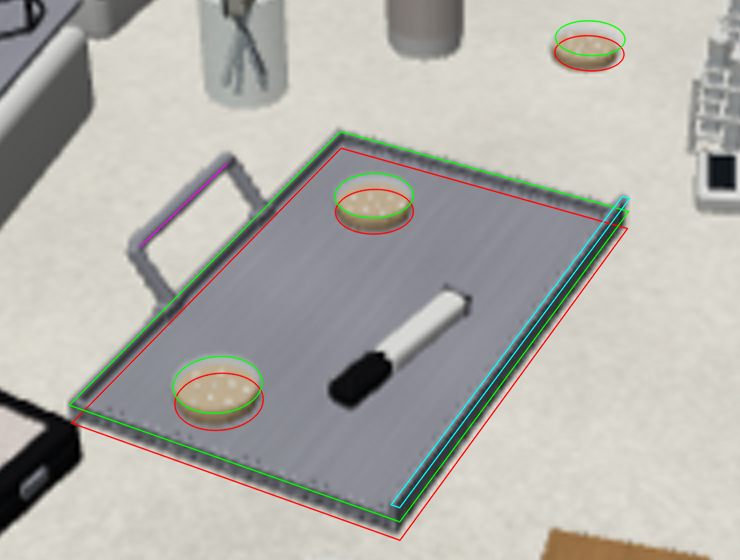

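```bash
python3 - <<'E'
import pickle
from ov import *
a=(.25,.95,-.55,.55,700)
H=np.zeros((int(.7*700),int(1.1*700)),np.float32)
for n in("scene","side"):
    c=pickle.load(open(n+"0.pkl","rb"));R,t=pose(c);d=c["depth"]
    v,u=np.nonzero(d>0);z=d[v,u];P=np.c_[(u-c["cx"])/c["fx"]*z,(v-c["cy"])/c["fy"]*z,z]
    W=(P-t)@R
    k=(W[:,0]>a[0])&(W[:,0]<a[1])&(abs(W[:,1])<.55)&(W[:,2]<.6);W=W[k]
    if n=="scene": W=W[~((W[:,2]>.2)&(abs(W[:,1])<.15))]
    else: W=W[~((W[:,2]>.2)&(abs(W[:,1])<.15))]
    i=((a[1]-W[:,0])*700).astype(int).clip(0,H.shape[0]-1);j=((a[3]-W[:,1])*700).astype(int).clip(0,H.shape[1]-1)
    np.maximum.at(H,(i,j),W[:,2])
H=cv2.dilate(H,np.ones((3,3)))
im=cv2.applyColorMap((np.clip(H/.2,0,1)*255).astype(np.uint8),cv2.COLORMAP_JET)
cv2.imwrite("pics/hm.png",grid(im,*a,step=.1))
for n in("scene","side"):
    c=pickle.load(open(n+"0.pkl","rb"));c["pixels"]=cv2.convertScaleAbs(c["pixels"],alpha=1.5 if n=="scene" else 1)
    b=(.42,.56,-.03,.17,3000)
    cv2.imwrite(f"pics/mk_{n}.png",grid(topdown(c,.022,*b),*b,step=.02))
E
```

```text
(no output)
```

View pics/hm.png

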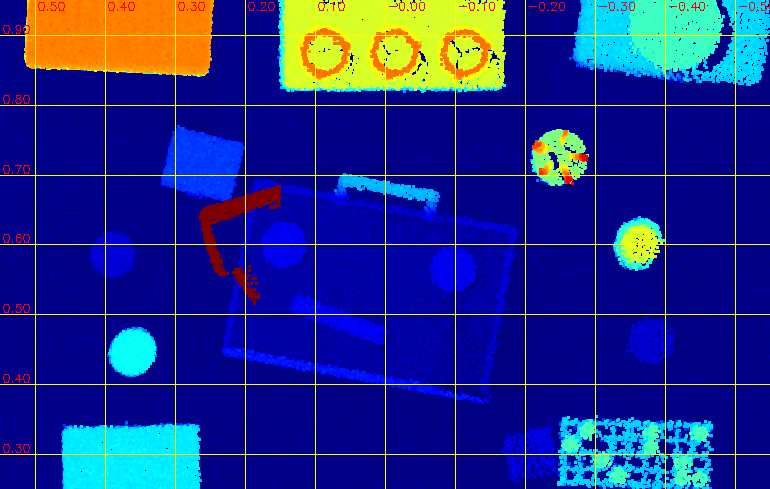

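View pics/mk_scene.png

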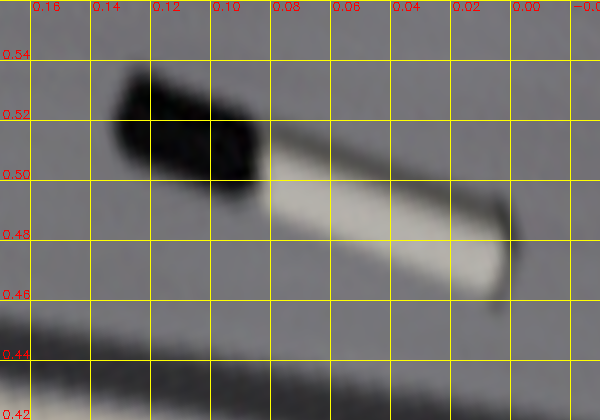

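View pics/mk_side.png

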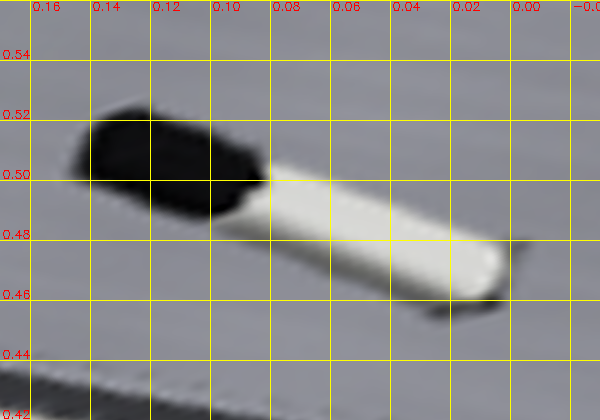

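```bash
cat > cloud.py <<'E'
from ov import *
def cloud(c):
    R,t=pose(c);d=c["depth"];v,u=np.nonzero(d>0);z=d[v,u]
    return (np.c_[(u-c["cx"])/c["fx"]*z,(v-c["cy"])/c["fy"]*z,z]-t)@R
def near(W,x,y,rad,z0,z1): return W[(np.hypot(W[:,0]-x,W[:,1]-y)<rad)&(W[:,2]>z0)&(W[:,2]<z1)]
E
python3 - <<'E'
from cloud import *
for n in("scene","side"):
    W=cloud(pickle.load(open(n+"0.pkl","rb")))
    print(n,"bench z",np.median(near(W,.55,.28,.04,-.1,.1)[:,2]),"floor",np.median(near(W,.55,.05,.03,-.1,.1)[:,2]))
    for nm,x,y,zt in(("d2",.464,-.38,.015),("d3",.586,.389,.015),("d0",.601,.146,.021),("d1",.564,-.096,.021)):
        p=near(W,x,y,.05,zt-.004,zt+.006)
        c,rr=cv2.minEnclosingCircle(p[:,:2].astype(np.float32));print(nm,len(p),p[:,:2].mean(0).round(4),np.round(c,4),round(rr,4),np.median(p[:,2]).round(4))
    p=near(W,.495,.07,.08,.017,.03)
    print("mk",p[:,:2].mean(0),cv2.minAreaRect((p[:,:2]*1000).astype(np.float32)))
    p=near(W,.682,-.005,.08,.05,.07);print("bar",len(p),p.mean(0),cv2.minAreaRect((p[:,:2]*1000).astype(np.float32)))
    for nm,x,y,rr,z in(("bottle",.6,-.365,.06,.03),("jar",.447,.361,.05,.03),("hot",.83,.05,.1,.05)):
        p=near(W,x,y,rr,z,.3);print(nm,p[:,:2].min(0),p[:,:2].max(0),p[:,2].max())
E
```

```text
scene bench z 8.695839297190731e-05 floor 0.006018945328182594
d2 209 [ 0.4637 -0.3819] [ 0.4622 -0.3807] 0.0349 0.0145
d3 371 [0.5879 0.388 ] [0.5866 0.389 ] 0.0326 0.0149
d0 328 [0.6018 0.1439] [0.6016 0.1432] 0.0323 0.0208
d1 274 [ 0.5666 -0.0981] [ 0.5661 -0.0988] 0.0323 0.021
mk [0.48039767 0.07150602] ((462.66156005859375, 77.31098937988281), (139.1020050048828, 93.31737518310547), 68.36282348632812)
bar 258 [ 0.6843609  -0.00291687  0.05841929] ((682.1736450195312, -6.7775115966796875), (141.14857482910156, 14.330376625061035), 80.11915588378906)
bottle [ 0.57269603 -0.39807925] [ 0.63875075 -0.33244702] 0.12242459643416406
jar [0.41747018 0.32737826] [0.4808532  0.39048648] 0.0802554892333647
hot [ 0.73287616 -0.04845173] [0.92965993 0.14593964] 0.2999774741903983
side bench z -0.0003953516682989631 floor 0.005534712712693468
d2 127 [ 0.4614 -0.3798] [ 0.4612 -0.3792] 0.0355 0.015
d3 399 [0.5843 0.3898] [0.5854 0.3892] 0.0312 0.0149
d0 260 [0.5983 0.1456] [0.5987 0.1449] 0.0323 0.0206
d1 179 [ 0.5627 -0.0962] [ 0.5643 -0.0968] 0.0319 0.0207
mk [0.48399634 0.07191422] ((461.2854919433594, 77.7481689453125), (140.12939453125, 90.04432678222656), 68.4720687866211)
bar 148 [0.67906745 0.00127707 0.0578803 ] ((678.8409423828125, -3.445068359375), (136.8147430419922, 14.725984573364258), 78.45085906982422)
bottle [ 0.56508998 -0.3955991 ] [ 0.63438025 -0.32771156] 0.12165322069312508
jar [0.41318295 0.33036456] [0.47646446 0.39439128] 0.07940657444792681
hot [ 0.73220932 -0.04945664] [0.92929777 0.1489225 ] 0.29949270440859976
```

```bash
python3 - <<'E'
from cloud import *
for n in("scene","side"):
    W=cloud(pickle.load(open(n+"0.pkl","rb")))
    p=near(W,.495,.07,.085,.015,.03);yaw=-.18
    tx=np.cos(yaw)*(p[:,0]-.532)+np.sin(yaw)*(p[:,1]-.023);p=p[tx>-.09]
    print(n,len(p),cv2.minAreaRect((p[:,:2]*1000).astype(np.float32)),p.mean(0))
E
```

```text
scene 315 ((495.6900329589844, 64.5389404296875), (138.9684600830078, 26.95273780822754), 70.79148864746094) [0.49749503 0.06748989 0.02114122]
side 288 ((491.66729736328125, 65.75475311279297), (140.33053588867188, 24.835350036621094), 69.11017608642578) [0.4917133  0.07166829 0.0207396 ]
```

apply_moves --slide '[[-0.134, 0.364, 0], [-0.134, 0.364, 0], [-0.134, 0.364, 0], [-0.134, 0.364, 0], [-0.134, 0.364, 0], [0, 0, 0.45], [0, 0, 0.45], [0, 0, 0.45]]' --turn '[[0, 0, 0], [0, 0, 0], [0, 0, 0], [0, 0, 0], [0, 0, 0], [0, 0, 0.075], [0, 0, 0.075], [0, 0, 0.065]]' --jaw '[0.3, 0.3, 0.3, 0.3, 0.3, 0.3, 0.3, 0.3]' --newtons 15

```text
time_s: 0.9
tcp_pos: [0.4927, 0.0673, 0.1049]
eef_rot: [-179.9, 0.1, -108.7]
contact_force: [0.9, 0.5, -0.9]
gripper_width: 0.0614
```

apply_moves --slide '[[0, 0, 0.4], [0, 0, 0.3], [0, 0, 0.11], [0, 0, 0], [0, 0, 0], [0, 0, 0], [0, 0, 0], [0, 0, 0]]' --turn '[[0, 0, 0], [0, 0, 0], [0, 0, 0], [0, 0, 0], [0, 0, 0], [0, 0, 0], [0, 0, 0], [0, 0, 0]]' --jaw '[0.3, 0.3, 0.3, 0.3, 1, 1, 1, 1]'

```text
time_s: 1.7
tcp_pos: [0.4935, 0.0673, 0.0256]
eef_rot: [-179.9, 0.1, -108.5]
contact_force: [0.0, -0.9, 1.2]
gripper_width: 0.035
```

apply_moves --slide '[[0, 0, 0], [0, 0, 0], [0, 0, 0]]' --turn '[[0, 0, 0], [0, 0, 0], [0, 0, 0]]' --jaw '[1, 1, 1]'

```text
time_s: 2.0
tcp_pos: [0.4931, 0.067, 0.0249]
eef_rot: [-180.0, 0.0, -108.5]
contact_force: [-1.0, 0.9, 6.0]
gripper_width: 0.022
```

apply_moves --slide '[[0, 0, -0.2], [0, 0, -0.4], [0, 0, -0.4]]' --turn '[[0, 0, 0], [0, 0, 0], [0, 0, 0]]' --jaw '[1, 1, 1]'

```text
time_s: 2.3
tcp_pos: [0.4922, 0.0666, 0.1251]
eef_rot: [179.9, -0.1, -108.5]
contact_force: [1.2, 0.1, -0.3]
gripper_width: 0.022
```

```bash
python3 - <<'E'
from plant import r
import cv2
s=r.get_state();print(s["joints"].round(1),s["tcp_pos"],s["eef_rot"],s["gripper_width"])
cv2.imwrite("pics/w1.png",r.capture("wrist")["pixels"])
E
```

```text
[ 30.4  10.3 -30.3  -0.  -49.6 -48.9] [0.49224135 0.06659239 0.12507805] [ 1.79903433e+02 -1.08030537e-01 -1.08479474e+02] 0.021984638483450017
```

View pics/w1.png

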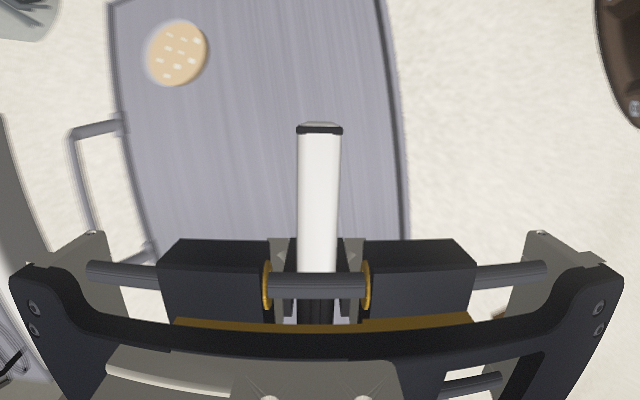

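apply_moves --slide '[[-0.447, 0.006, 0], [-0.447, 0.006, 0], [-0.447, 0.006, 0], [-0.447, 0.006, 0], [-0.447, 0.006, 0], [0, 0, 0], [0, 0, 0], [0, 0, 0]]' --turn '[[0, 0, 0], [0, 0, 0], [0, 0, 0], [0, 0, 0], [0, 0, 0.098], [0, 0, 0.098], [0, 0, 0.098], [0, 0, 0.098]]' --jaw '[1, 1, 1, 1, 1, 1, 1, 1]'

```text
time_s: 3.15
tcp_pos: [0.5606, 0.2802, 0.1237]
eef_rot: [180.0, -0.1, -142.5]
contact_force: [-0.3, 0.0, -0.2]
gripper_width: 0.022
```

apply_moves --slide '[[0, 0, 0], [0, 0, 0], [0, 0, 0], [0, 0, 0], [0, 0, 0.3], [0, 0, 0.35], [0, 0, 0.26]]' --turn '[[0, 0, 0.098], [0, 0, 0.098], [0, 0, 0.098], [0, 0, 0.098], [0, 0, 0.098], [0, 0, 0.066], [0, 0, 0]]' --jaw '[1, 1, 1, 1, 1, 1, 1]'

```text
time_s: 3.85
tcp_pos: [0.5603, 0.2794, 0.0316]
eef_rot: [-180.0, -0.1, 169.8]
contact_force: [-0.1, -0.5, 0.1]
gripper_width: 0.022
```

apply_moves --slide '[[0, 0, 0.08], [0, 0, 0.04], [0, 0, 0], [0, 0, 0], [0, 0, 0], [0, 0, -0.3], [0, 0, -0.5], [0, 0, -0.5]]' --turn '[[0, 0, 0], [0, 0, 0], [0, 0, 0], [0, 0, 0], [0, 0, 0], [0, 0, 0], [0, 0, 0], [0, 0, 0]]' --jaw '[1, 1, 0.5, 0.5, 0.5, 0.5, 0.4, 0.1]'

```text
time_s: 4.65
tcp_pos: [0.5607, 0.2796, 0.1535]
eef_rot: [-180.0, -0.0, 170.1]
contact_force: [1.6, 1.6, 0.3]
gripper_width: 0.055
```

```bash
python3 - <<'E'
from plant import r
import cv2
s=r.get_state();print(s["joints"].round(1),s["tcp_pos"],s["eef_rot"],s["gripper_width"])
cv2.imwrite("pics/w2.png",r.capture("wrist")["pixels"])
E
```

```text
[  44.3   19.9  -12.4    0.   -57.8 -144.3] [0.5606875  0.27958495 0.15348408] [-1.79967622e+02 -1.29305129e-02  1.70058354e+02] 0.054994277216067144
```

View pics/w2.png

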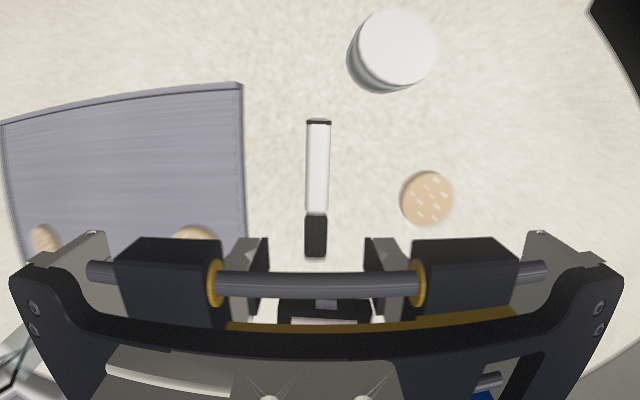

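apply_moves --slide '[[-0.02, 0.374, 0], [-0.02, 0.374, 0], [-0.02, 0.374, 0], [0, 0, 0], [0, 0, 0.45], [0, 0, 0.45], [0, 0, 0.35], [0, 0, 0.11]]' --turn '[[0, 0, 0], [0, 0, 0], [0, 0, 0], [0, 0, 0], [0, 0, 0], [0, 0, 0], [0, 0, 0], [0, 0, 0]]' --jaw '[0, 0, 0, 0, 0, 0, 0, 0]'

```text
time_s: 5.5
tcp_pos: [0.5843, 0.3872, 0.014]
eef_rot: [-179.7, -0.2, 170.1]
contact_force: [-30.9, -13.5, 64.8]
gripper_width: 0.0878
```

apply_moves --slide '[[0, 0, 0], [0, 0, 0], [0, 0, 0], [0, 0, 0], [0, 0, 0], [0, 0, 0]]' --turn '[[0, 0, 0], [0, 0, 0], [0, 0, 0], [0, 0, 0], [0, 0, 0], [0, 0, 0]]' --jaw '[0, 0.7, 0.7, 0.7, 0.7, 0.7]'

```text
time_s: 6.1
tcp_pos: [0.5864, 0.3895, 0.016]
eef_rot: [180.0, 0.0, 170.1]
contact_force: [-0.7, 0.2, 2.0]
gripper_width: 0.0593
```

apply_moves --slide '[[0, 0, -0.15], [0, 0, -0.35], [0, 0, -0.4], [0.018, -0.4, -0.15], [0.018, -0.4, 0], [0.018, -0.4, 0], [0.018, -0.4, 0], [0.018, -0.4, 0]]' --turn '[[0, 0, 0], [0, 0, 0], [0, 0, 0], [0, 0, 0], [0, 0, 0], [0, 0, 0], [0, 0, 0], [0, 0, 0]]' --jaw '[0.7, 0.7, 0.7, 0.7, 0.7, 0.7, 0.7, 0.7]'

```text
time_s: 6.9
tcp_pos: [0.5424, 0.1926, 0.1218]
eef_rot: [180.0, 0.1, 170.1]
contact_force: [-0.2, -0.0, 0.1]
gripper_width: 0.0594
```

apply_moves --slide '[[0.018, -0.4, 0], [0.018, -0.4, 0], [0.018, -0.4, 0], [0, 0, 0.2], [0, 0, 0.3]]' --turn '[[0, 0, 0], [0, 0, 0], [0, 0, 0], [0, 0, 0], [0, 0, 0]]' --jaw '[0.7, 0.7, 0.7, 0.7, 0.7]'

```text
time_s: 7.4
tcp_pos: [0.5184, 0.0763, 0.0731]
eef_rot: [179.8, 0.3, 170.0]
contact_force: [1.1, 0.7, -1.1]
gripper_width: 0.0597
```

```bash
python3 - <<'E'
from plant import r
import cv2
s=r.get_state();print(s["joints"].round(1),s["tcp_pos"],s["eef_rot"],s["gripper_width"])
cv2.imwrite("pics/w3.png",r.capture("wrist")["pixels"])
E
```

```text
[  29.9   16.3  -30.7    0.   -42.6 -129.9] [0.51836303 0.07626406 0.07306294] [179.79940522   0.2808934  169.96575949] 0.059678999662331596
```

View pics/w3.png

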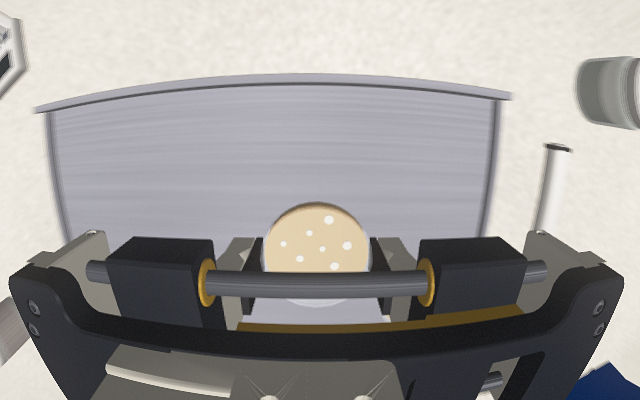

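apply_moves --slide '[[0, 0, 0.25], [0, 0, 0.15], [0, 0, 0.07], [0, 0, 0.03], [0, 0, 0], [0, 0, 0]]' --turn '[[0, 0, 0], [0, 0, 0], [0, 0, 0], [0, 0, 0], [0, 0, 0], [0, 0, 0]]' --jaw '[0.7, 0.7, 0.7, 0.7, 0.7, 0.7]'

```text
time_s: 8.05
tcp_pos: [0.5173, 0.0771, 0.0215]
eef_rot: [180.0, 0.1, 170.1]
contact_force: [-0.5, 0.3, -1.4]
gripper_width: 0.0595
```

apply_moves --slide '[[0, 0, 0], [0, 0, 0], [0, 0, 0], [0, 0, -0.2], [0, 0, -0.4], [0, 0, -0.5], [0, 0, -0.3]]' --turn '[[0, 0, 0], [0, 0, 0], [0, 0, 0], [0, 0, 0], [0, 0, 0], [0, 0, 0], [0, 0, 0]]' --jaw '[0.2, 0.2, 0.2, 0.2, 0.2, 0, 0]'

```text
time_s: 8.75
tcp_pos: [0.5178, 0.077, 0.1642]
eef_rot: [179.9, 0.2, 170.1]
contact_force: [-0.1, 0.8, 0.2]
gripper_width: 0.081
```

```bash
python3 - <<'E'
from plant import r
import cv2
s=r.get_state();print(s["joints"].round(1),s["tcp_pos"],s["eef_rot"],s["gripper_width"])
cv2.imwrite("pics/w4.png",r.capture("side")["pixels"])
E
```

```text
[ 3.000e+01  1.000e+01 -2.460e+01  1.000e-01 -5.520e+01 -1.299e+02] [0.51777441 0.07696758 0.16421716] [1.79904679e+02 1.79007838e-01 1.70076609e+02] 0.08096520177277342
```

View pics/w4.png

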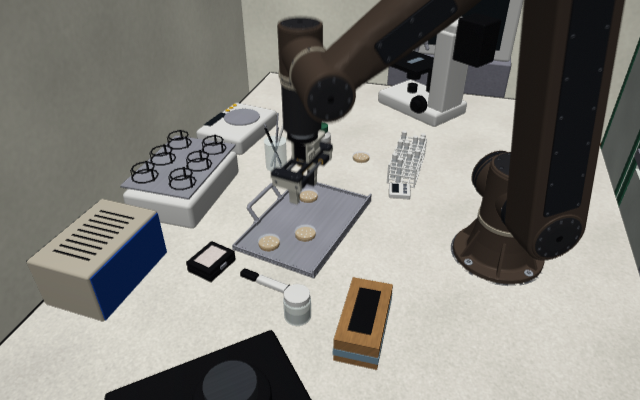

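apply_moves --slide '[[-0.02, -0.383, 0], [-0.02, -0.383, 0], [-0.02, -0.383, 0], [-0.02, -0.383, 0], [-0.02, -0.383, 0], [-0.02, -0.383, 0], [-0.02, -0.383, 0], [-0.02, -0.383, 0]]' --turn '[[0, 0, 0], [0, 0, 0], [0, 0, 0], [0, 0, 0], [0, 0, 0], [0, 0, 0], [0, 0, 0], [0, 0, 0]]' --jaw '[0, 0, 0, 0, 0, 0, 0, 0]'

```text
time_s: 9.6
tcp_pos: [0.4791, -0.2294, 0.1606]
eef_rot: [180.0, 0.0, 170.1]
contact_force: [0.8, 0.2, -0.3]
gripper_width: 0.0875
```

apply_moves --slide '[[-0.02, -0.383, 0], [-0.02, -0.383, 0], [-0.02, -0.383, 0], [-0.02, -0.383, 0], [0, 0, 0], [0, 0, 0.3], [0, 0, 0.4], [0, 0, 0.3]]' --turn '[[0, 0, 0], [0, 0, 0], [0, 0, 0], [0, 0, 0], [0, 0, 0], [0, 0, 0], [0, 0, 0], [0, 0, 0]]' --jaw '[0, 0, 0, 0, 0, 0, 0, 0]'

```text
time_s: 10.4
tcp_pos: [0.4602, -0.3795, 0.0588]
eef_rot: [180.0, -0.0, 170.0]
contact_force: [-0.3, -1.0, -0.2]
gripper_width: 0.0879
```

```bash
python3 - <<'E'
from plant import r
import cv2
s=r.get_state();print(s["joints"].round(1),s["tcp_pos"],s["eef_rot"],s["gripper_width"])
cv2.imwrite("pics/w5.png",r.capture("wrist")["pixels"])
E
```

```text
[-20.8  23.3 -21.8  -0.  -44.9 -79.2] [ 0.46021406 -0.37952678  0.05879526] [ 1.79965565e+02 -4.19204039e-02  1.70009313e+02] 0.0878638314433791
```

View pics/w5.png

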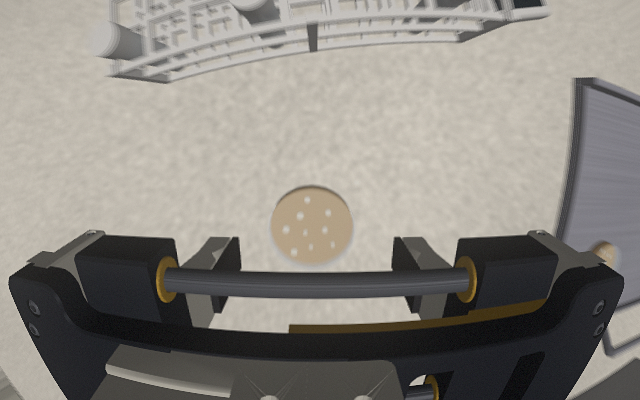

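apply_moves --slide '[[0, 0, 0.2], [0, 0, 0.13], [0, 0, 0.07], [0, 0, 0.015], [0, 0, 0], [0, 0, 0], [0, 0, 0], [0, 0, 0]]' --turn '[[0, 0, 0], [0, 0, 0], [0, 0, 0], [0, 0, 0], [0, 0, 0], [0, 0, 0], [0, 0, 0], [0, 0, 0]]' --jaw '[0, 0, 0, 0, 0.7, 0.7, 0.7, 0.7]'

```text
time_s: 11.25
tcp_pos: [0.4613, -0.3803, 0.0197]
eef_rot: [-180.0, 0.1, 170.0]
contact_force: [0.5, 0.1, 0.2]
gripper_width: 0.0612
```

apply_moves --slide '[[0, 0, 0], [0, 0, 0], [0, 0, -0.1]]' --turn '[[0, 0, 0], [0, 0, 0], [0, 0, 0]]' --jaw '[0.7, 0.7, 0.7]'

```text
time_s: 11.55
tcp_pos: [0.4601, -0.3797, 0.0283]
eef_rot: [180.0, -0.1, 170.0]
contact_force: [-0.1, 0.2, -0.7]
gripper_width: 0.0596
```

apply_moves --slide '[[0, 0, -0.45], [0, 0, -0.5], [0.022, 0.42, 0], [0.022, 0.42, 0], [0.022, 0.42, 0], [0.022, 0.42, 0], [0.022, 0.42, 0], [0.022, 0.42, 0]]' --turn '[[0, 0, 0], [0, 0, 0], [0, 0, 0], [0, 0, 0], [0, 0, 0], [0, 0, 0], [0, 0, 0], [0, 0, 0]]' --jaw '[0.7, 0.7, 0.7, 0.7, 0.7, 0.7, 0.7, 0.7]'

```text
time_s: 12.35
tcp_pos: [0.4914, -0.1281, 0.1248]
eef_rot: [180.0, 0.0, 170.0]
contact_force: [0.8, 0.4, -0.7]
gripper_width: 0.0595
```

apply_moves --slide '[[0.022, 0.42, 0], [0.022, 0.42, 0], [0.022, 0.42, 0], [0, 0, 0], [0, 0, 0], [0, 0, 0], [0, 0, 0], [0, 0, 0]]' --turn '[[0, 0, 0], [0, 0, 0], [0, 0, 0], [0, 0, -0.095], [0, 0, -0.095], [0, 0, -0.095], [0, 0, -0.095], [0, 0, -0.095]]' --jaw '[0.7, 0.7, 0.7, 0.7, 0.7, 0.7, 0.7, 0.7]'

```text
time_s: 13.15
tcp_pos: [0.5067, -0.0043, 0.1245]
eef_rot: [180.0, 0.0, -148.8]
contact_force: [-0.6, -0.4, -1.0]
gripper_width: 0.0593
```

apply_moves --slide '[[0, 0, 0], [0, 0, 0], [0, 0, 0.1], [0, 0, 0.2], [0, 0, 0.2], [0, 0, 0.2], [0, 0, 0]]' --turn '[[0, 0, -0.095], [0, 0, -0.095], [0, 0, -0.095], [0, 0, -0.095], [0, 0, -0.095], [0, 0, -0.095], [0, 0, 0]]' --jaw '[0.7, 0.7, 0.7, 0.7, 0.7, 0.7, 0.7]'

```text
time_s: 13.85
tcp_pos: [0.5051, -0.005, 0.0523]
eef_rot: [179.8, -0.1, -100.0]
contact_force: [-0.8, 0.5, 0.3]
gripper_width: 0.0597
```

```bash
python3 - <<'E'
from plant import r
import cv2
s=r.get_state();print(s["joints"].round(1),s["tcp_pos"],s["eef_rot"],s["gripper_width"])
cv2.imwrite("pics/w6.png",r.capture("wrist")["pixels"])
E
```

```text
[ 21.7  16.9 -33.7  -0.  -39.7 -31.8] [ 0.50508758 -0.00495946  0.05232758] [ 1.79778530e+02 -1.10849994e-01 -1.00047816e+02] 0.05972254737412677
```

View pics/w6.png

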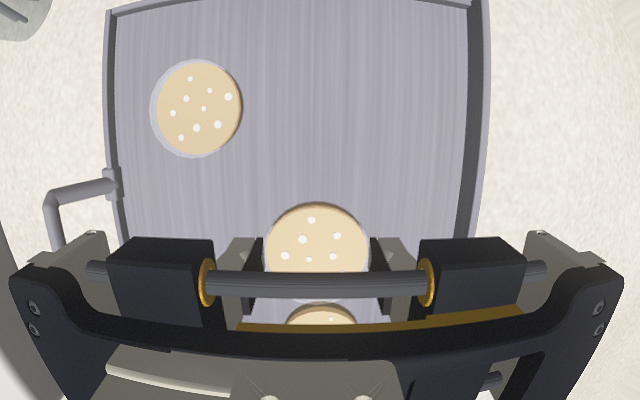

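apply_moves --slide '[[0, 0, 0.13], [0, 0, 0.08], [0, 0, 0.05], [0, 0, 0.02], [0, 0, 0], [0, 0, 0]]' --turn '[[0, 0, 0], [0, 0, 0], [0, 0, 0], [0, 0, 0], [0, 0, 0], [0, 0, 0]]' --jaw '[0.7, 0.7, 0.7, 0.7, 0.7, 0.7]'

```text
time_s: 14.5
tcp_pos: [0.5071, -0.0043, 0.0264]
eef_rot: [-180.0, 0.0, -100.2]
contact_force: [-0.2, -0.2, -0.5]
gripper_width: 0.0596
```

apply_moves --slide '[[0, 0, 0.015], [0, 0, 0], [0, 0, 0], [0, 0, 0], [0, 0, 0], [0, 0, -0.2], [0, 0, -0.4], [0, 0, -0.4]]' --turn '[[0, 0, 0], [0, 0, 0], [0, 0, 0], [0, 0, 0], [0, 0, 0], [0, 0, 0], [0, 0, 0], [0, 0, 0]]' --jaw '[0.7, 0.7, 0.2, 0.2, 0.2, 0.2, 0.2, 0.2]'

```text
time_s: 15.3
tcp_pos: [0.5061, -0.0047, 0.1251]
eef_rot: [179.9, -0.1, -100.1]
contact_force: [1.0, -0.2, -0.0]
gripper_width: 0.0704
```

apply_moves --slide '[[0, 0, -0.4], [0, 0, -0.4]]' --turn '[[0, 0, 0], [0, 0, 0]]' --jaw '[0.2, 0.2]'

```text
time_s: 15.5
tcp_pos: [0.5064, -0.0045, 0.2062]
eef_rot: [180.0, 0.0, -100.1]
contact_force: [1.6, 1.0, -0.5]
gripper_width: 0.0701
```

```bash
python3 - <<'E'
from plant import r
from cloud import *
s=r.get_state();print(s["joints"].round(1),s["tcp_pos"],s["eef_rot"],s["gripper_width"])
for n in("scene","side","wrist"):
    c=r.capture(n);pickle.dump(c,open(n+"1.pkl","wb"));cv2.imwrite(f"pics/{n}1.png",c["pixels"])
    if n=="wrist":continue
    W=cloud(c)
    for nm,x,y,zt in(("d2",.507,-.004,.021),("d3",.517,.077,.021),("d0",.601,.146,.021),("d1",.564,-.096,.021)):
        p=near(W,x,y,.038,zt-.004,zt+.006)
        if len(p)>20:
          q,rr=cv2.minEnclosingCircle(p[:,:2].astype(np.float32));print(n,nm,len(p),np.round(q,4),round(rr,4),np.median(p[:,2]).round(4))
    p=near(W,.682,-.005,.08,.05,.07)
    if len(p)>20:print("bar",len(p),p.mean(0),cv2.minAreaRect((p[:,:2]*1000).astype(np.float32)))
E
```

```text
[ 21.7   6.1 -23.1  -0.  -60.7 -31.9] [ 0.5063714  -0.00453334  0.20622434] [ 1.79994247e+02  3.37371216e-03 -1.00144191e+02] 0.07011977095780474
scene d2 269 [ 0.511  -0.0037] 0.0327 0.0209
scene d3 282 [0.518  0.0786] 0.0322 0.0209
scene d0 333 [0.6001 0.1429] 0.032 0.0209
scene d1 275 [ 0.564  -0.0976] 0.0311 0.0207
bar 254 [ 0.68425795 -0.00314051  0.05844378] ((682.3513793945312, -6.345428466796875), (141.3643341064453, 15.706451416015625), 78.63748931884766)
side d2 213 [ 0.5084 -0.0039] 0.0321 0.0207
side d3 245 [0.5148 0.0776] 0.0326 0.0207
side d0 259 [0.5983 0.1451] 0.0331 0.0207
side d1 180 [ 0.5654 -0.096 ] 0.0336 0.0205
bar 145 [ 6.78813148e-01 -2.93234335e-04  5.77683101e-02] ((679.7568359375, -2.8945693969726562), (134.38638305664062, 19.258445739746094), 80.4878921508789)
```

View pics/side1.png

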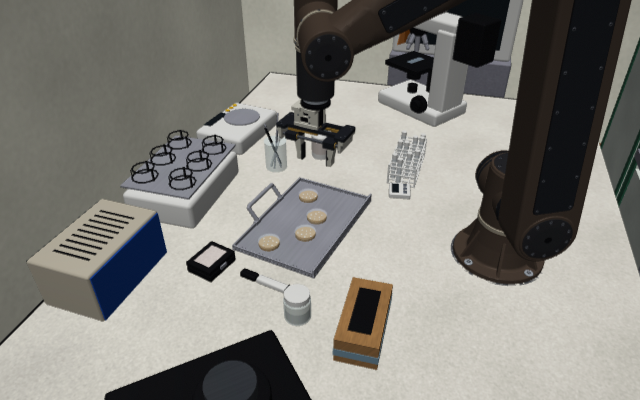

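View pics/wrist1.png

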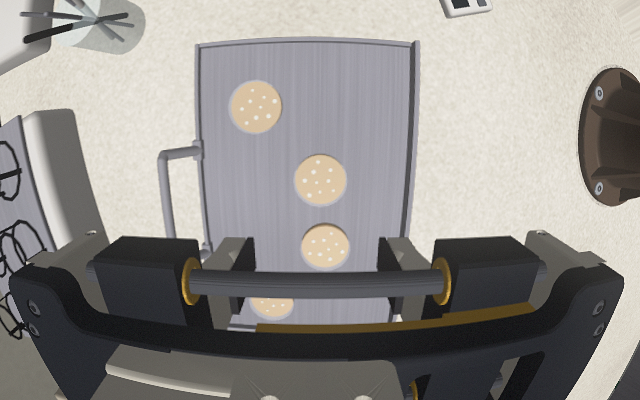

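apply_moves --slide '[[-0.076, -0.428, 0], [-0.076, -0.428, 0], [-0.076, -0.428, 0], [-0.076, -0.428, 0], [0, 0, 0.2], [0, 0, 0.4], [0, 0, 0.3], [0, 0, 0.1]]' --turn '[[0, 0, 0], [0, 0, 0], [0, 0, 0], [0, 0, 0], [0, 0, 0], [0, 0, 0], [0, 0, 0], [0, 0, 0]]' --jaw '[0.3, 0.3, 0.3, 0.3, 0.3, 0.3, 0.3, 0.3]' --newtons 20

```text
time_s: 16.45
tcp_pos: [0.6776, -0.0052, 0.0989]
eef_rot: [179.5, -0.1, -100.2]
contact_force: [-1.2, -0.5, -0.0]
gripper_width: 0.0612
```

```bash
python3 - <<'E'
from plant import r
import cv2
s=r.get_state();print(s["joints"].round(1),s["tcp_pos"],s["eef_rot"],s["gripper_width"])
cv2.imwrite("pics/w7.png",r.capture("wrist")["pixels"]);cv2.imwrite("pics/s7.png",r.capture("side")["pixels"][100:300,180:480].repeat(2,0).repeat(2,1))
E
```

```text
[ 16.   27.3  -8.3  -0.1 -54.9 -26.1] [ 0.67764474 -0.00517173  0.0989433 ] [ 1.79549234e+02 -1.49145670e-01 -1.00193902e+02] 0.06115405394837629
```

View pics/w7.png

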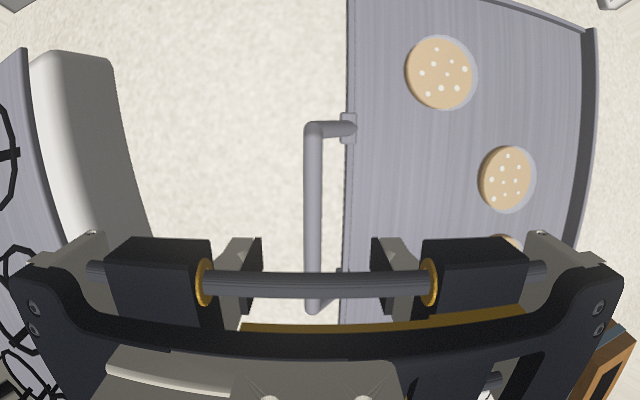

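View pics/s7.png

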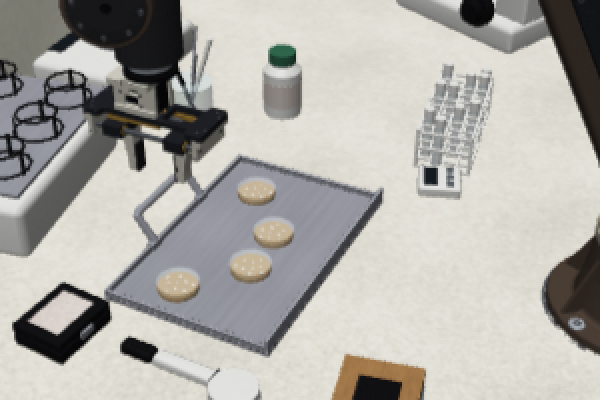

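apply_moves --slide '[[0, -0.02, 0.2], [0, 0, 0.16], [0, 0, 0.08], [0, 0, 0.03], [0, 0, 0], [0, 0, 0], [0, 0, 0], [0, 0, 0]]' --turn '[[0, 0, 0], [0, 0, 0], [0, 0, 0], [0, 0, 0], [0, 0, 0], [0, 0, 0], [0, 0, 0], [0, 0, 0]]' --jaw '[0.3, 0.3, 0.3, 0.3, 0.7, 0.8, 1, 1]'

```text
time_s: 17.35
tcp_pos: [0.683, -0.0049, 0.0583]
eef_rot: [-179.9, 0.0, -100.1]
contact_force: [-0.7, 0.3, -0.4]
gripper_width: 0.035
```

apply_moves --slide '[[0, 0, 0], [0, 0, 0], [0, 0, 0]]' --turn '[[0, 0, 0], [0, 0, 0], [0, 0, 0]]' --jaw '[1, 1, 1]'

```text
time_s: 17.65
tcp_pos: [0.6821, -0.005, 0.0575]
eef_rot: [179.9, -0.0, -100.2]
contact_force: [-1.4, 1.0, 1.5]
gripper_width: 0.0114
```

apply_moves --slide '[[0, 0, 0], [0, 0, 0], [0, 0, 0.04], [0, 0, 0.03], [0, 0, 0], [0, 0, 0], [0, 0, 0], [0, 0, 0]]' --turn '[[0, 0, 0], [0, 0, 0], [0, 0, 0], [0, 0, 0], [0, 0, 0], [0, 0, 0], [0, 0, 0], [0, 0, 0]]' --jaw '[0.7, 0.7, 0.7, 0.7, 1, 1, 1, 1]'

```text
time_s: 18.45
tcp_pos: [0.6826, -0.005, 0.0504]
eef_rot: [180.0, 0.0, -100.1]
contact_force: [0.6, 1.0, -1.3]
gripper_width: 0.0111
```

apply_moves --slide '[[0, 0.01, -0.048], [0, 0.01, -0.048], [0, 0.012, -0.048], [0, 0.013, -0.047], [0, 0.013, -0.047], [0, 0.015, -0.046], [0, 0.015, -0.046], [0, 0.015, -0.047]]' --turn '[[0, 0, 0], [0, 0, 0], [0, 0, 0], [0, 0, 0], [0, 0, 0], [0, 0, 0], [0, 0, 0], [0, 0, 0]]' --jaw '[1, 1, 1, 1, 1, 1, 1, 1]'

```text
time_s: 19.25
tcp_pos: [0.6724, -0.0031, 0.0887]
eef_rot: [-180.0, 0.0, -100.1]
contact_force: [-0.9, -0.3, -3.8]
gripper_width: 0.0111
```

```bash
python3 - <<'E'
from plant import r
import cv2
s=r.get_state();print(s["tcp_pos"],s["eef_rot"],s["gripper_width"],s["contact_force"])
cv2.imwrite("pics/s8.png",r.capture("side")["pixels"][100:300,180:480].repeat(2,0).repeat(2,1))
E
```

```text
[ 0.67238187 -0.00314242  0.08869581] [-1.79996121e+02  3.45910767e-03 -1.00142655e+02] 0.011117765591193414 [-0.93700823 -0.32866473 -3.78790843]
```

View pics/s8.png

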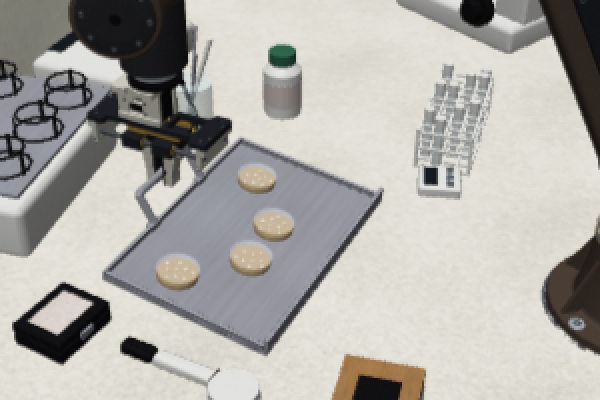

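apply_moves --slide '[[0, 0.017, -0.046], [0, 0.017, -0.046], [0, 0.018, -0.046], [0, 0.019, -0.045], [0, 0.02, -0.045], [0, 0.021, -0.044], [0, 0.021, -0.044], [0, 0.022, -0.044]]' --turn '[[0, 0, 0], [0, 0, 0], [0, 0, 0], [0, 0, 0], [0, 0, 0], [0, 0, 0], [0, 0, 0], [0, 0, 0]]' --jaw '[1, 1, 1, 1, 1, 1, 1, 1]'

```text
time_s: 20.1
tcp_pos: [0.6572, -0.0004, 0.1247]
eef_rot: [-180.0, 0.0, -100.1]
contact_force: [1.8, 0.7, -2.5]
gripper_width: 0.0114
```

apply_moves --slide '[[0, 0, 0], [0, 0, 0], [0, 0, 0]]' --turn '[[0, 0, 0], [0, 0, 0], [0, 0, 0]]' --jaw '[1, 1, 1]'

```text
time_s: 20.4
tcp_pos: [0.6574, -0.0004, 0.1242]
eef_rot: [-180.0, 0.0, -100.1]
contact_force: [1.2, 0.3, -1.8]
gripper_width: 0.0113
```

```bash
python3 - <<'E'
from plant import r
import cv2
s=r.get_state();print(s["tcp_pos"],s["eef_rot"],s["gripper_width"],s["contact_force"])
cv2.imwrite("pics/s9.png",r.capture("side")["pixels"][100:300,180:480].repeat(2,0).repeat(2,1))
E
```

```text
[ 6.57409338e-01 -4.46024051e-04  1.24208261e-01] [-1.79989063e+02  3.72610006e-04 -1.00139690e+02] 0.01127165174448439 [ 1.22862387  0.30326857 -1.77669338]
```

View pics/s9.png

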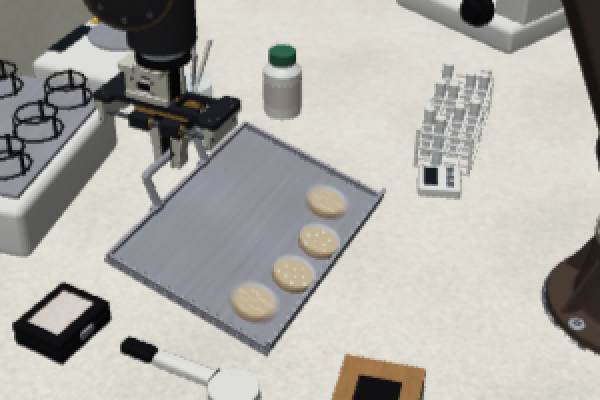

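apply_moves --slide '[[0, 0, 0], [0, 0.023, -0.043], [0, 0.023, -0.043], [0, 0.025, -0.042], [0, 0.025, -0.042], [0, 0, 0], [0, 0, 0], [0, 0, 0]]' --turn '[[0, 0, 0], [0, 0, 0], [0, 0, 0], [0, 0, 0], [0, 0, 0], [0, 0, 0], [0, 0, 0], [0, 0, 0]]' --jaw '[1, 1, 1, 1, 1, 1, 1, 1]'

```text
time_s: 21.25
tcp_pos: [0.648, 0.0013, 0.1413]
eef_rot: [-180.0, 0.0, -100.1]
contact_force: [0.9, 0.4, -3.9]
gripper_width: 0.0112
```

```bash
python3 - <<'E'
from plant import r
import cv2
s=r.get_state();print(s["tcp_pos"],s["eef_rot"],s["gripper_width"],s["contact_force"])
cv2.imwrite("pics/s10.png",cv2.resize(r.capture("side")["pixels"][150:290,220:400],None,fx=4,fy=4,interpolation=2))
E
```

```text
[0.64795848 0.00125091 0.14129607] [-1.79983611e+02  2.61614898e-03 -1.00137285e+02] 0.011226359982661362 [ 0.90609105  0.40987062 -3.89734388]
```

View pics/s10.png

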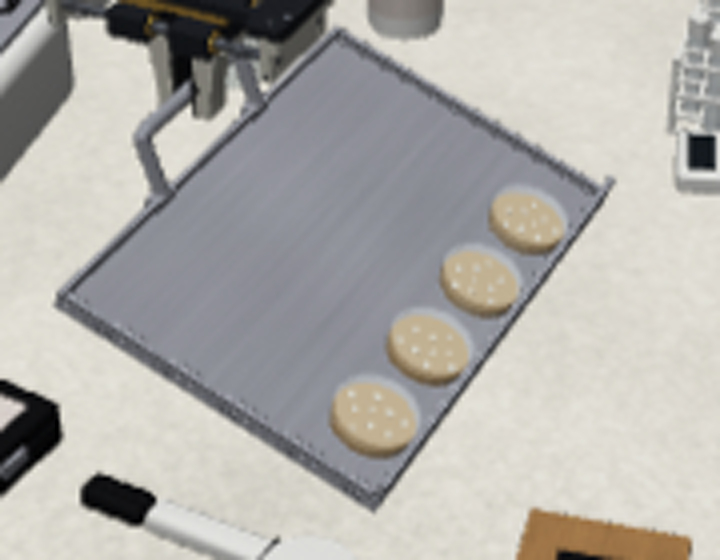

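apply_moves --slide '[[0, -0.025, 0.042], [0, -0.025, 0.042], [0, -0.023, 0.043], [0, -0.023, 0.043], [0, -0.022, 0.044], [0, -0.021, 0.044], [0, -0.021, 0.044], [0, -0.02, 0.045]]' --turn '[[0, 0, 0], [0, 0, 0], [0, 0, 0], [0, 0, 0], [0, 0, 0], [0, 0, 0], [0, 0, 0], [0, 0, 0]]' --jaw '[1, 1, 1, 1, 1, 1, 1, 1]'

```text
time_s: 22.1
tcp_pos: [0.6658, -0.002, 0.1062]
eef_rot: [-180.0, 0.0, -100.1]
contact_force: [1.0, 0.5, -1.1]
gripper_width: 0.0111
```

apply_moves --slide '[[0, -0.019, 0.045], [0, -0.018, 0.046], [0, -0.017, 0.046], [0, -0.017, 0.046], [0, -0.015, 0.047], [0, -0.015, 0.046], [0, -0.015, 0.046], [0, -0.013, 0.047]]' --turn '[[0, 0, 0], [0, 0, 0], [0, 0, 0], [0, 0, 0], [0, 0, 0], [0, 0, 0], [0, 0, 0], [0, 0, 0]]' --jaw '[1, 1, 1, 1, 1, 1, 1, 1]'

```text
time_s: 22.9
tcp_pos: [0.6782, -0.0042, 0.0692]
eef_rot: [180.0, -0.0, -100.1]
contact_force: [-0.3, -0.1, -2.2]
gripper_width: 0.0115
```

apply_moves --slide '[[0, -0.013, 0.047], [0, -0.012, 0.04], [0, -0.01, 0.03], [0, -0.005, 0.02], [0, -0.004, 0.01], [0, 0, 0]]' --turn '[[0, 0, 0], [0, 0, 0], [0, 0, 0], [0, 0, 0], [0, 0, 0], [0, 0, 0]]' --jaw '[1, 1, 1, 1, 1, 1]'

```text
time_s: 23.5
tcp_pos: [0.6822, -0.005, 0.0547]
eef_rot: [180.0, -0.0, -100.1]
contact_force: [-1.1, 0.2, -2.0]
gripper_width: 0.0111
```

apply_moves --slide '[[0, -0.003, 0.015], [0, -0.001, 0.013], [0, 0, 0.01], [0, 0, 0], [0, 0, 0]]' --turn '[[0, 0, 0], [0, 0, 0], [0, 0, 0], [0, 0, 0], [0, 0, 0]]' --jaw '[1, 1, 1, 1, 1]'

```text
time_s: 24.0
tcp_pos: [0.6839, -0.0051, 0.0539]
eef_rot: [-179.8, 0.0, -100.1]
contact_force: [-4.9, 0.3, 11.3]
gripper_width: 0.0112
```

```bash
python3 - <<'E'
from plant import r
import cv2
s=r.get_state();print(s["tcp_pos"],s["eef_rot"],s["gripper_width"],s["contact_force"])
cv2.imwrite("pics/s11.png",cv2.resize(r.capture("side")["pixels"][150:290,220:400],None,fx=4,fy=4,interpolation=2))
E
```

```text
[ 0.68392771 -0.00510435  0.05386562] [-1.79839756e+02  1.58738859e-02 -1.00090013e+02] 0.011151050382577892 [-4.91588719  0.31458745 11.34842858]
```

View pics/s11.png

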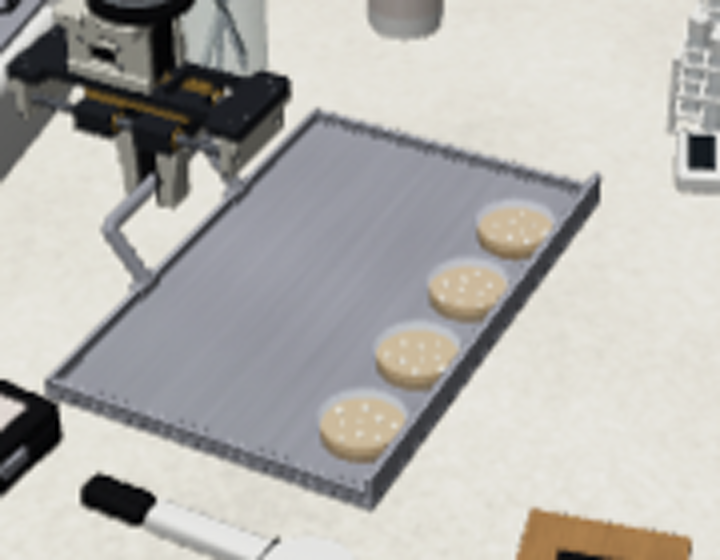

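apply_moves --slide '[[0, 0.005, -0.015], [0, 0, 0], [0, 0, 0], [0, 0, 0], [0, 0, 0]]' --turn '[[0, 0, 0], [0, 0, 0], [0, 0, 0], [0, 0, 0], [0, 0, 0]]' --jaw '[1, 1, 0.6, 0.6, 0.6]'

```text
time_s: 24.55
tcp_pos: [0.6823, -0.005, 0.0523]
eef_rot: [180.0, -0.0, -100.1]
contact_force: [-1.0, 1.4, -0.7]
gripper_width: 0.0298
```

apply_moves --slide '[[0, 0, -0.1], [0, 0, -0.3], [0, 0, -0.4], [0, 0, -0.4], [0, 0, -0.3], [0, 0, 0], [0, 0, 0]]' --turn '[[0, 0, 0], [0, 0, 0], [0, 0, 0], [0, 0, 0], [0, 0, 0], [0, 0, 0], [0, 0, 0]]' --jaw '[0.6, 0.6, 0.6, 0.6, 0.6, 0.6, 0.6]'

```text
time_s: 25.25
tcp_pos: [0.6828, -0.0048, 0.2042]
eef_rot: [-179.9, 0.1, -100.1]
contact_force: [-0.4, 0.4, 0.1]
gripper_width: 0.0351
```

```bash
python3 - <<'E'
from plant import r
from cloud import *
s=r.get_state();print(s["tcp_pos"],s["gripper_width"],s["contact_force"])
for n in("scene","side"):
    c=r.capture(n);pickle.dump(c,open(n+"2.pkl","wb"));cv2.imwrite(f"pics/{n}2.png",c["pixels"])
    W=cloud(c)
    cx,cy,yaw=.532,.023,-.18;co,si=np.cos(yaw),np.sin(yaw)
    T=np.c_[co*(W[:,0]-cx)+si*(W[:,1]-cy),-si*(W[:,0]-cx)+co*(W[:,1]-cy),W[:,2]]
    for y in(.132,.05,-.03,-.113):
        p=near(T,-.085,y,.038,.0165,.0245);q,rr=cv2.minEnclosingCircle(p[p[:,0]>-.113][:,:2].astype(np.float32));print(n,len(p),np.round(q,4),round(rr,4), "far rim",np.percentile(p[:,0],98).round(4),p[:,2].std().round(4))
    p=T[(abs(T[:,1])<.18)&(T[:,2]>.023)&(T[:,2]<.032)&(T[:,0]<-.1)&(T[:,0]>-.15)];print("fence",p[:,0].min(),p[:,0].max(),np.median(p[:,0]))
    p=near(W,.682,-.005,.08,.05,.07);print("bar",p.mean(0),cv2.minAreaRect((p[:,:2]*1000).astype(np.float32)))
    for x in(-.02,.1): q=T[(abs(T[:,0]-x)<.01)&(abs(T[:,1])<.1)&(T[:,2]<.03)];print("floor",x,np.median(q[:,2]))
    p=near(W,.56,.28,.09,.008,.02);p=p[abs(p[:,1]-.28)<.04];print("mk",cv2.minAreaRect((p[:,:2]*1000).astype(np.float32)),np.median(p[:,2]))
    c["pixels"]=cv2.convertScaleAbs(c["pixels"],alpha=1.4 if n=="scene" else 1);a=(.37,.75,-.23,.25,1560);cv2.imwrite(f"pics/td3_{n}.png",topdown(c,.021,*a))
E
```

```text
[ 0.68275413 -0.00480458  0.20422865] 0.035120662472073266 [-0.44098734  0.44800661  0.1125744 ]
scene 309 [-0.0862  0.1322] 0.0358 far rim -0.0531 0.0019
scene 277 [-0.0857  0.0484] 0.0364 far rim -0.0533 0.0019
scene 269 [-0.0869 -0.0289] 0.0355 far rim -0.0541 0.0019
scene 93 [-0.0853 -0.0945] 0.027 far rim -0.0613 0.0018
fence -0.12080316687517208 -0.10001670095476102 -0.11412620075368875
bar [ 0.68805214 -0.00371799  0.05844433] ((685.7803344726562, -5.908058166503906), (138.7733917236328, 14.492833137512207), 79.94778442382812)
floor -0.02 0.005861096692514717
floor 0.1 0.006099023369003325
mk ((560.910400390625, 280.4486083984375), (22.703472137451172, 140.11428833007812), 78.52571868896484) 0.015435596366536805
side 279 [-0.0846  0.1315] 0.0314 far rim -0.058 0.0017
side 259 [-0.0842  0.0506] 0.0333 far rim -0.058 0.0018
side 226 [-0.0847 -0.0325] 0.033 far rim -0.0575 0.0018
side 205 [-0.086  -0.1137] 0.0333 far rim -0.0569 0.0018
fence -0.12211126817156899 -0.10054956765402591 -0.11735506785762022
bar [0.68268321 0.00133249 0.05799909] ((683.2702026367188, -4.503395080566406), (136.61431884765625, 14.10595703125), 80.81620788574219)
floor -0.02 0.005935661661013675
floor 0.1 0.005490221950952445
mk ((559.1409912109375, 281.6859436035156), (25.653961181640625, 134.58404541015625), 78.70856475830078) 0.014870470794582735
```

View pics/td3_scene.png

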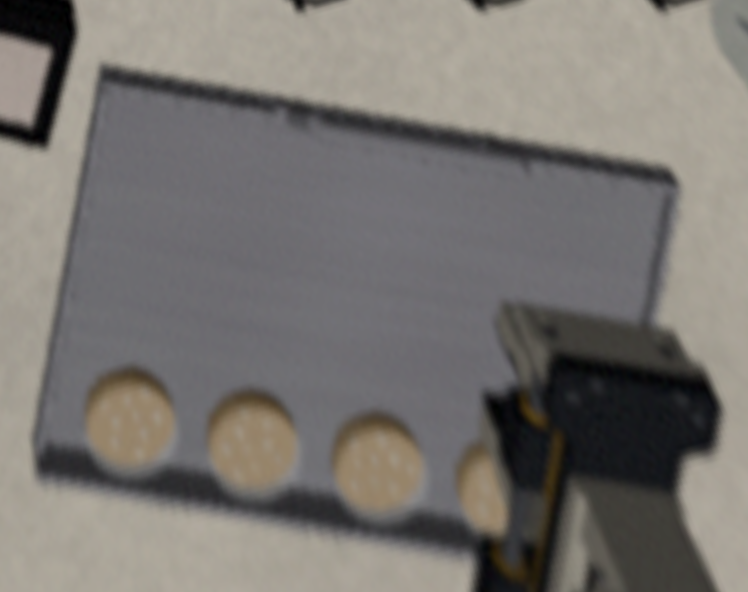

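View pics/side2.png

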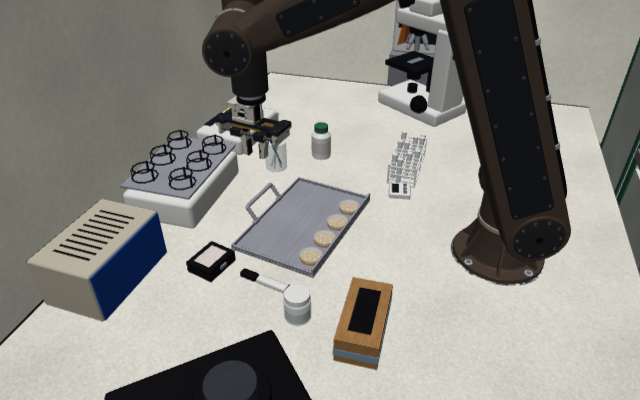

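```bash
python3 -c "
from plant import r
print(r.close_job())"
```

```text
the job is handed in; nothing more can be done
None
```

The job is done and handed in at about 25 s of the 72 s limit; the interface reported no verdict.

**What I did**
- I took the marker out of the tray and laid it on the bench to the left.
- I placed the two bench Petri dishes flat in the tray.
- I raised the tray by its handle to about 20°. All four dishes slid into a row at the fence, each on its own stretch.
- I lowered the tray, released the handle and moved the gripper away.

**Last checks (cameras and depth)**
- **Dishes:** all four are in line at the fence, at about x = -0.089 m in the tray's frame, allowing for the tray's shift. That inferred value is good to a few millimetres and lies inside the -0.100 to -0.084 m window. In the scene camera the gripper partly hid the dish nearest the right end, so that one rests on the side camera alone.
- **Tray:** it lies flat and ended about 4 mm from where it stood.
- **Marker:** it is flat on the bench, about 5 cm clear of the tray.
- **Bystanders:** none looks moved in the final side picture; I did not measure their positions again.

**Off the plan**
- When I lowered onto the first bench dish, the fingertips touched the bench with a short force of about 65 N on the wrist. That is under the 120 N wrist limit. The separate 40 N limit applies to the arm and gripper body; I took this as fingertip contact.
- The handle slipped about 3 mm in the grip as the tray was set down, with about 11 N of downward push. I relieved that before opening the jaws.
- The two cameras disagreed by 2 to 5 mm on most positions.

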